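Check an energised solenoid coil with a field probe

TASK

One of the three solenoids plugged into the tester is open: its snout and core are out and you can look down its bore. Switch it on by turning the tester's selector knob clockwise until it clicks in at that solenoid's station (1, 2 or 3 dots), then take the field probe out of its stand and lower its thin stem straight down the middle of the open bore without touching the coil, until the tip is halfway down. Finish while still holding the probe there, upright, centred and still; leave everything else where it is.

Things in the scene. Friction and masses are not known exactly. Their poses are not given: they have to be found in the camera images.
- tester: solenoid tester: fixed grey console, 170 mm deep (x), 340 wide (y; 374 over its handles), deck 55 mm above the bench. Origin: centre of its underside, z up. At x = 0 stand, along y: selector knob at -115 mm, sockets of stations 1, 2, 3 at -20, 50, 120 mm (1 is nearest the knob), each with 1, 2 or 3 black dots on the deck before and behind it
- selector (a joint): angle of the tester's selector knob, rad: grows as the knob turns clockwise seen from above. Spring detents (up to about 0.15 N m) at 0 = off (where it starts), 0.48 = station 1, 0.96 = station 2, 1.44 = station 3; stops just outside 0 and 1.44. Let go near a detent it clicks into it
- selector_grip (a point): on the knob's vertical axis, 31 mm above the deck, at the height to grip; turns with the knob, x along the bar towards the white pointer line, z up. The black bar grip is 40 mm long, 13 thick, 8 to 40 mm above the deck, over a skirt 42 mm in diameter. Off points 0.72 rad from the tester's -x towards -y; round the dial a ring marks off, 1 to 3 dots the stations
- station1 (a point): centre of the top of the socket of station 1, 61 mm above the bench
- station2 (a point): the same for station 2
- station3 (a point): the same for station 3
- coil: the solenoid under test: steel can 40 mm diameter, 40 mm high, its snout and core taken out, so that a plain round vertical bore 16 mm in diameter runs through it; fixed in one of the three sockets (which one varies). Origin at the centre of its underside on the socket, z up; a black connector on its side away from the robot
- coil_mouth (a point): centre of the bore at the can's top face, 101 mm above the bench; z up. The bore is 40 mm deep to the socket
- plugged_a: complete solenoid fixed in another socket: same can, with a closed snout 26 mm high on top (66 mm in all); origin at the centre of its underside; leave it
- plugged_b: the other complete solenoid, likewise; leave it
- probe: cordless magnetic field probe, loose, 0.10 to 0.17 kg, upright in its stand, tip down. Origin: centre of the stem's tip, z up the stem. Steel stem 6 mm in diameter from z = 0 to 75 mm, black nose 13 mm in diameter to 85, grey box-shaped handle from 85 to 190 mm, 30 mm along its x, 24 mm along its y (the flats to pinch, from above, e.g. at z = 160 mm)
- probe_tip (a point): the stem's tip, same as the probe's origin
- stand: fixed probe stand: round foot 84 mm in diameter with an upright tube 30 mm outside, 18 mm inside diameter, rim 100 mm above the bench; origin at the centre of its underside. The probe's handle rests on the rim with its stem inside the tube, tip 15 mm above the bench
- armature: steel core pin 14 dia x 34 mm pulled out of the open solenoid, standing on the tester's deck on its robot side; leave it
- loose_snout: aluminium valve snout, 26 dia x 26 mm, standing on the tester's deck on its robot side; leave it
- solenoid_c: spare solenoid with snout, 40 dia x 66 mm, standing on the bench beyond the tester; leave it
- solenoid_d: another such spare solenoid; leave it
- multimeter: handheld meter, 180 x 85 x 36 mm, lying on the bench beyond the tester; leave it
- screwdriver: screwdriver 200 mm long lying at the robot's right; leave it
- wrench: spanner 180 mm long lying beyond the probe stand; leave it
- bolt_pan: small steel pan 100 x 80 x 30 mm with bolts; leave it
Things that resemble listed ones, but are neither listed nor needed, are in the scene too. Of the things that look like the stand, the smallest one is meant.

How it is judged:
On the way, in this order (a step that is already met when the one before it is completed fails the run):
1. the selector is clicked in at the station of the open solenoid (((horizontal distance between coil and station1 below 0.02 m and value of joint selector between 0.36 and 0.6 rad) or (horizontal distance between coil and station2 below 0.02 m and value of joint selector between 0.84 and 1.08 rad) or (horizontal distance between coil and station3 below 0.02 m and value of joint selector between 1.32 and 1.56 rad))), for 0.3 s.
2. the probe is lifted clear of its stand, with the selector still at that station (((horizontal distance between coil and station1 below 0.02 m and value of joint selector between 0.36 and 0.6 rad) or (horizontal distance between coil and station2 below 0.02 m and value of joint selector between 0.84 and 1.08 rad) or (horizontal distance between coil and station3 below 0.02 m and value of joint selector between 1.32 and 1.56 rad)) and z of probe_tip in the frame of stand above 0.103 m and contact force between the fingers and probe above 1 N), for 0.2 s.
3. the probe's tip is halfway down the open solenoid's bore, centred, upright and still (((horizontal distance between coil and station1 below 0.02 m and value of joint selector between 0.36 and 0.6 rad) or (horizontal distance between coil and station2 below 0.02 m and value of joint selector between 0.84 and 1.08 rad) or (horizontal distance between coil and station3 below 0.02 m and value of joint selector between 1.32 and 1.56 rad)) and horizontal distance between probe_tip and coil_mouth below 0.003 m and z of probe_tip in the frame of coil_mouth between -0.028 and -0.012 m and angle between probe's own z axis and vertical below 0.07 rad and linear speed of probe below 0.015 m/s and angular speed of probe below 0.1 rad/s and contact force between the fingers and probe above 1 N and contact force between probe and coil below 0.1 N and contact force between probe and tester below 0.1 N and contact force between probe and stand below 0.1 N), for 0.5 s.
At the end, for the whole second after the job is handed in: Selector within 0.12 rad of the detent of the open solenoid's station; fingers hold the probe (over 1 N), tip 12 to 28 mm below the bore's mouth, within 3 mm of its axis, tilt under 0.07 rad, under 15 mm/s and 0.1 rad/s, touching neither coil, tester nor stand (all of step 3); the arm keeps its last pose, push and grip.
It fails at once if the probe touches the coil (over 0.3 N) (contact force between probe and coil above 0.3 N).
It fails at once if the probe strikes the tester or another plugged-in solenoid (over 1 N) (contact force between probe and tester above 1 N or contact force between probe and plugged_a above 1 N or contact force between probe and plugged_b above 1 N).
It fails at once if the arm knocks a plugged-in solenoid (over 3 N) (contact force between any of the arm, the fingers and coil above 3 N or contact force between any of the arm, the fingers and plugged_a above 3 N or contact force between any of the arm, the fingers and plugged_b above 3 N).
It fails at once if another thing on the bench or deck is shifted by more than 25 mm (distance of any of armature, loose_snout, solenoid_c, solenoid_d, multimeter, screwdriver, wrench, bolt_pan from where it was at the start of the episode above 0.025 m).
It also fails if it takes over 72 s, if anything falls off the work surface, if the arm or the gripper's body presses on something with over 40 N, if the wrist force passes 120 N, or if a joint passes its speed limit or range.

ROBOT

A 6-joint arm with a two-finger parallel gripper is mounted at the origin on the work surface. World frame = base frame: x ahead of the robot, y to its left, z up, the work surface at z = 0. Lengths are in m, angles in rad, forces in N, time in s.
With the tool pointing down it reaches from about 0.275 to 0.75 m from the base axis. Payload 10.2 kg.
Tool frame: the origin (TCP) lies between the finger pads; the fingertips stand 14 mm ahead of it and the grasp point (between the pads) lies 5 mm behind it; z points along the fingers, y is the direction in which the jaws open and shut (so a half turn about z gives the same grasp; the last joint's range is limited). The gripper opens to 88 mm and grips with 3 to 60 N. Pads are 18 mm wide; open, the fingers measure 123 mm over their backs; the gripper's body (75 mm by 187 mm) begins 45 mm behind the grasp point.
Start: joints at [1.095, 0.313, 1.498, -0, 1.331, -0.223], TCP at [0.131, 0.508, 0.253] pointing down, gripper open.
Joint ranges: [-2.94, 2.94], [-0.97, 2.17], [0.19, 2.56], [-1.23, 4.37], [0.02, 3.11], [-2.88, 2.88]. Speed limits (rad/s): [2.39, 2.39, 3.01, 3.14, 3.14, 3.14].

INTERFACE

Orientations are given as a unit quaternion [w, x, y, z].
In Python, from bench import robot gives the robot as it stands. Calls block until the motion is done:
- robot.reach(position, orientation): joint-space move of the TCP to a pose.
- robot.movel(position, feed=0.15, orientation=None, contact_N=None): straight line of the TCP; orientation=None keeps the orientation; feed is the mean speed in m/s. With contact_N (N) it stops when the force on the tool has changed by that much, and returns True; else False.
- robot.goto_joints(angles): joint-space move.
- robot.let_go() and robot.clamp(grasp_force=None): open the fingers fully, or close them until they stop; grasp_force is the grip in N (None keeps the last).
- robot.wait(seconds).
- robot.solve_ik(position, orientation): joint angles nearest the present ones, or None.
- robot.get_obs(): the state.
- robot.snapshot(name): name is "side" or "top"; returns the picture (400x640x3 uint8, red, green, blue); there is no depth.
- robot.camera_info(name): a dict with "camera_matrix" (3x3 intrinsics, pixels), "k1" (the pictures are not rectified: a ray, as slopes to the right and down, at radius r is drawn at 1 + k1 r^2 times it, then the intrinsics apply), "R" (3x3) and "t" (3): a world point X has camera coordinates R X + t. Camera axes: x right, y down, z forward; pixel columns grow to the right and rows downward; lengths in m; the calibration is good to about 2 mm. A picture is of the moment at which its call begins. camera_info takes no time and is no camera call.
A pose or a line that the arm cannot do raises robot.MotionError and nothing moves.
- robot.finish_job(): hands the job in, once; it reports no verdict.
Trained networks look in the newest picture that a camera, given by its name, has taken for a name from the list of things; names that differ only in an ending like _2 or _b are one class to them, and where a whole thing is asked for, a point or a joint stands for the part that bears it (a point fixed in the world has none). Each returns a list of dicts, best first, with "p" (0 to 1); they miss things now and then, are a little off and sometimes report something else, mostly with a low value. They report only what shows in the picture. A call takes as long as a camera call. They do not tell look-alikes from the thing itself.
- robot.find_in(camera, thing): "bbox" ([left, top, right, bottom] in pixels, round what is visible of it).
The state is a dict: "time_s": time; "q": joint angles; "dq": joint speeds; "tau": joint torques, N m; "eef_pos": TCP position; "eef_rot": TCP orientation; "force": force on the tool from outside, world axes, zero at the start; "moment": the same for the moment, N m; "grip_width": finger opening in m.
Only numpy, scipy, OpenCV 4.12 (cv2) and the standard library are available. Lean on these libraries where they do the work, as an engineer would, in place of code of your own. Each camera call takes 0.05 s, during which the arm holds its last target.

## Working session

There is one attempt and no reset: what is moved stays moved. The work goes in short steps, each a Python script; the robot and the scene stay as the last script left them, time stands still between calls to the robot, and variables do not carry over. Pictures are saved under pics/ and viewed, and the job is handed in when it is done.

```bash
mkdir -p pics; ls; cat > h.py <<'E'
import numpy as np, cv2
from bench import robot
def save(name,img,crop=None,scale=1):
    if crop: l,t,r,b=crop; img=img[t:b,l:r]
    if scale!=1: img=cv2.resize(img,None,fx=scale,fy=scale,interpolation=cv2.INTER_CUBIC)
    cv2.imwrite('pics/'+name,img[:,:,::-1])
def proj(cam,X):
    c=robot.camera_info(cam); X=np.atleast_2d(X)
    P=X@np.array(c['R']).T+np.array(c['t']); s=P[:,:2]/P[:,2:]
    s=s*(1+c['k1']*(s**2).sum(1,keepdims=True)); K=np.array(c['camera_matrix'])
    return s@K[:2,:2].T+K[:2,2]
def unproj(cam,uv,z):
    c=robot.camera_info(cam); K=np.array(c['camera_matrix']);uv=np.atleast_2d(np.float64(uv))
    s=cv2.undistortPoints(uv[:,None],K,np.array([c['k1'],0,0,0.]))[:,0]
    # refine for k1 forward model
    R=np.array(c['R']);t=np.array(c['t']); d=np.c_[s,np.ones(len(s))]@R; o=-R.T@t
    return o+d*((z-o[2])/d[:,2])[:,None]
E
python3 - <<'E'
from h import *
for n in('top','side'):
    im=robot.snapshot(n); save(n+'0.png',im); c=robot.camera_info(n); print(n,c)
    for th in ['tester','selector','coil','plugged_a','probe','stand','armature','loose_snout','coil_mouth']:
        try: print(th,[(np.round(d['bbox']).tolist(),round(d['p'],2)) for d in robot.find_in(n,th)])
        except Exception as e: print(th,e)
print(robot.get_obs())
E
```

```text
pics
top {'camera_matrix': array([[437.01391157,   0.        , 321.56829057],
       [  0.        , 437.01391157, 202.43428264],
       [  0.        ,   0.        ,   1.        ]]), 'k1': -0.025907743067691332, 'R': array([[-0.00746791, -0.99986381,  0.0147172 ],
       [-0.99678555,  0.00626929, -0.07987023],
       [ 0.07976709, -0.01526636, -0.99669662]]), 't': array([-0.08819137,  0.57109856,  1.19894513])}
tester [([207.0, 185.0, 343.0, 250.0], 0.78), ([311.0, 207.0, 324.0, 220.0], 0.52), ([199.0, 116.0, 223.0, 141.0], 0.36)]
selector [([312.0, 206.0, 325.0, 222.0], 0.61), ([207.0, 185.0, 344.0, 254.0], 0.32)]
coil [([374.0, 224.0, 399.0, 251.0], 0.69), ([276.0, 203.0, 292.0, 226.0], 0.66), ([386.0, 231.0, 406.0, 244.0], 0.16)]
plugged_a [([217.0, 206.0, 238.0, 227.0], 0.58), ([249.0, 207.0, 265.0, 230.0], 0.53)]
probe [([386.0, 230.0, 406.0, 243.0], 0.66)]
stand [([312.0, 268.0, 355.0, 311.0], 0.92), ([373.0, 224.0, 398.0, 253.0], 0.82), ([360.0, 285.0, 406.0, 324.0], 0.71)]
armature [([368.0, 119.0, 387.0, 169.0], 0.67)]
loose_snout [([232.0, 239.0, 240.0, 246.0], 0.58)]
coil_
[... 1100 characters left out ...]
outh [([294.0, 226.0, 318.0, 251.0], 0.6)]
{'time_s': 1.0, 'q': array([ 1.09458208e+00,  3.12929144e-01,  1.49771073e+00, -3.59063043e-05,
        1.33099849e+00, -2.23383333e-01]), 'dq': array([ 0.00091381,  0.00142398, -0.00014739, -0.00025215, -0.000604  ,
        0.00087919]), 'tau': array([ 2.83559086e-03, -4.02110910e+01, -2.52426338e+01,  6.97348919e-02,
        3.15967365e-02, -5.85742850e-05]), 'eef_pos': array([0.13133901, 0.50830832, 0.25270121]), 'eef_rot': array([ 8.55093121e-06,  1.26074789e-01,  9.92020739e-01, -2.74467492e-05]), 'force': array([-1.1774962 , -0.70717347, -0.35649615]), 'moment': array([-0.02408576, -0.05150374, -0.00602021]), 'grip_width': 0.08828611555914968}
```

View pics/top0.png

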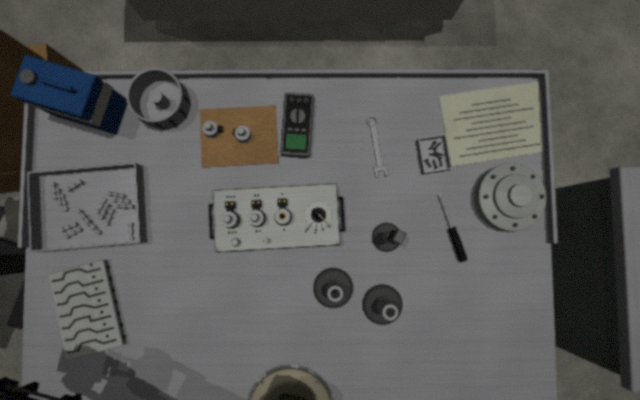

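View pics/side0.png

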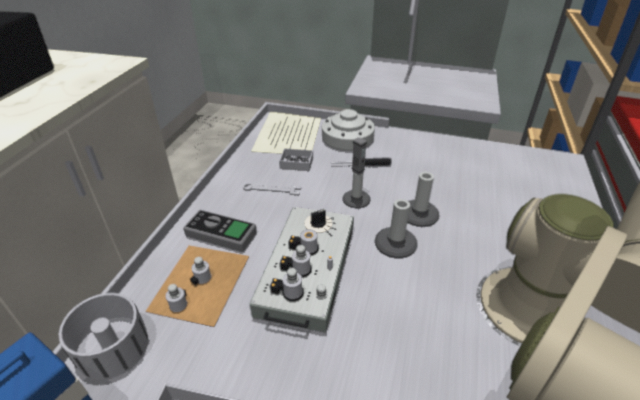

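```bash
python3 - <<'E'
from h import *
a=cv2.imread('pics/top0.png')[:,:,::-1]; b=cv2.imread('pics/side0.png')[:,:,::-1]
save('top0c.png',a,(200,175,350,260),5); save('top0s.png',a,(300,215,420,330),5)
save('side0c.png',b,(240,190,370,335),4); save('side0s.png',b,(335,120,450,270),4)
E
```

```text
(no output)
```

View pics/top0c.png

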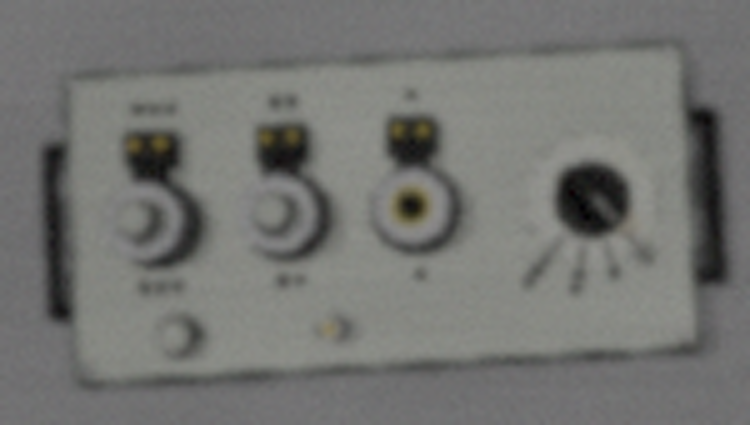

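View pics/top0s.png

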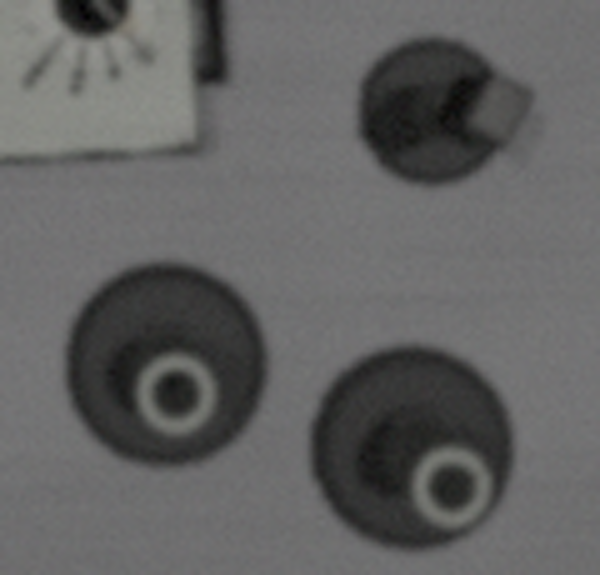

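View pics/side0c.png

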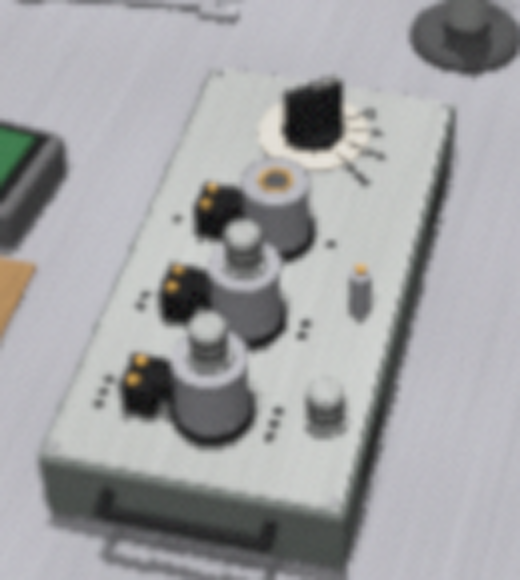

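View pics/side0s.png

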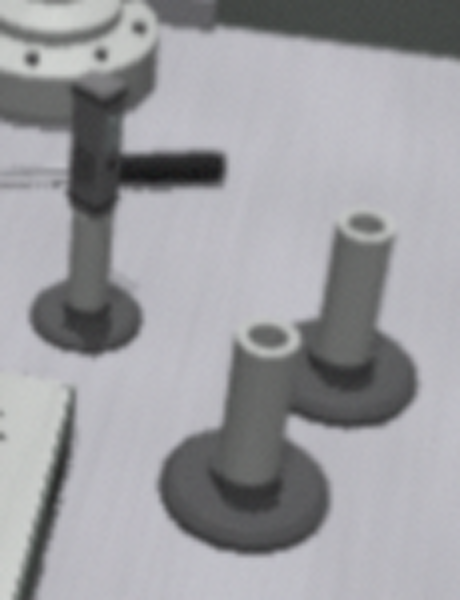

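Choices:
- **Open solenoid:** the candidates are the three cans at top (231,218), (257,217) and (282,216). Only (282,216) has an open bore with an orange ring. It is the one nearest the knob and has 1 dot, so it is station 1.
- **Stand:** the three candidates are at top (388,237), (333,288) and (383,304). The smallest foot is (388,237), and it holds the probe.
- **Knob:** at (318,214), pointing to off.

Next I fit the poses.

```bash
cat > fit.py <<'E'
from h import *
from scipy.optimize import least_squares
def T(p,L):
    c,s=np.cos(p[2]),np.sin(p[2]); L=np.atleast_2d(L).astype(float)
    return np.c_[p[0]+c*L[:,0]-s*L[:,1],p[1]+s*L[:,0]+c*L[:,1],L[:,2]]
tc=lambda u,v,o,s:[(u+.5)/s-.5+o[0],(v+.5)/s-.5+o[1]]
t=lambda u,v:tc(u,v,(200,175),5)
s=lambda u,v:tc(u,v,(240,190),4)
D=.055
feat=[('top',t(70,78),(.085,.17,D),.5),('top',t(683,45),(.085,-.17,D),.5),('top',t(697,347),(-.085,-.17,D),.5),('top',t(82,382),(-.085,.17,D),.5),
('top',t(411,206),(0,-.02,.101),1),('top',t(275,212),(0,.05,.127),1),('top',t(139,219),(0,.12,.127),1),('top',t(592,200),(0,-.115,.09),.7),
('side',s(212,70),(.085,-.17,D),.5),('side',s(453,105),(-.085,-.17,D),.5),('side',s(345,515),(-.085,.17,D),.5),('side',s(42,460),(.085,.17,D),.5),
('side',s(276,180),(0,-.02,.101),1),('side',s(243,233),(0,.05,.127),1),('side',s(207,326),(0,.12,.127),1)]
def res(p,full=False):
    r=np.array([ (proj(c,T(p,L))[0]-uv) for c,uv,L,w in feat])
    return r if full else (r*np.array([f[3] for f in feat])[:,None]).ravel()
r=least_squares(res,[.5,0.05,0],loss='soft_l1')
p=r.x
if __name__=='__main__':
    print(p); print(res(p,True).round(2))
    for n,L in (('knob',(0,-.115,.086)),('mouth',(0,-.02,.101))): print(n,T(p,L))
    # per-camera
    for cam in('top','side'):
        idx=[i for i,f in enumerate(feat) if f[0]==cam]
        q=least_squares(lambda p:res(p).reshape(-1,2)[idx].ravel(),p,loss='soft_l1').x; print(cam,q,T(q,(0,-.02,.101)))
    print('mouth top',unproj('top',t(411,206),.101),'side',unproj('side',s(276,180),.101))
E
python3 fit.py
```

```text
[0.52804628 0.03270563 0.05048787]
[[-1.6  -0.39]
 [ 0.26 -0.77]
 [ 1.26  1.13]
 [-1.57  1.43]
 [ 0.16  0.33]
 [-0.87  0.2 ]
 [-1.14  0.37]
 [ 0.26 -0.32]
 [-0.48 -1.86]
 [ 0.76 -1.45]
 [ 0.03  0.12]
 [-1.78 -1.35]
 [-0.24 -0.09]
 [-0.09 -0.7 ]
 [ 0.1  -0.71]]
knob [[ 0.53384992 -0.08214783  0.086     ]]
mouth [[0.52905561 0.01273111 0.101     ]]
top [0.5286007  0.0314114  0.04724044] [[0.52954516 0.01143371 0.101     ]]
side [0.52730171 0.03441685 0.0528169 ] [[0.52835755 0.01444474 0.101     ]]
mouth top [[0.52993246 0.01313602 0.101     ]] side [[0.52841992 0.01288259 0.101     ]]
```

```bash
python3 - <<'E'
from h import *
a={}
for n in('top','side'):
    a[n]=np.mean([robot.snapshot(n).astype(float) for _ in range(8)],0)
    np.save(n+'_avg.npy',a[n])
f=lambda x:np.clip((x-20)*1.8,0,255).astype(np.uint8)
save('pt.png',f(a['top']),(365,215,415,260),12)
save('ps.png',a['side'].astype(np.uint8),(335,130,385,215),7)
save('kt.png',f(a['top']),(265,195,340,240),10)
E
```

```text
(no output)
```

View pics/pt.png

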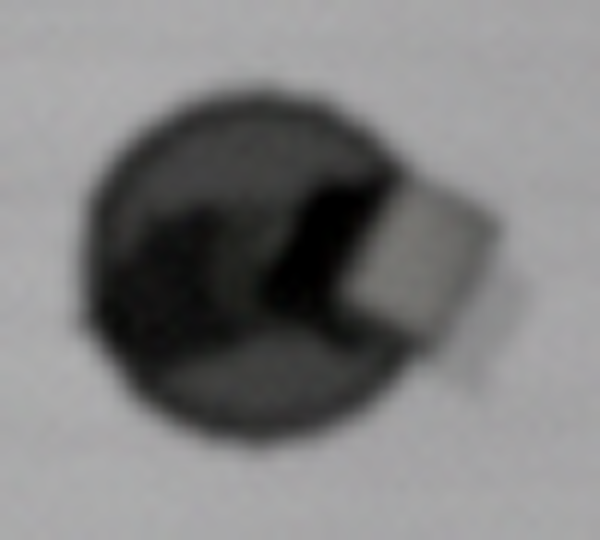

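View pics/ps.png

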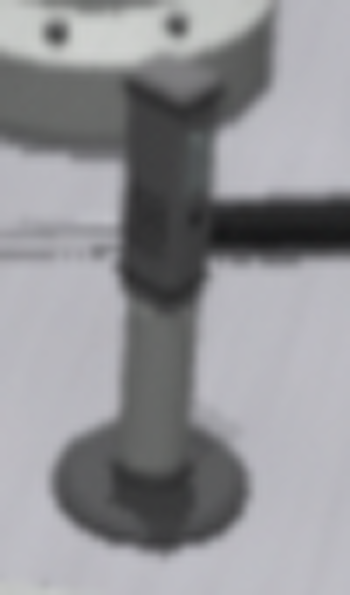

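View pics/kt.png

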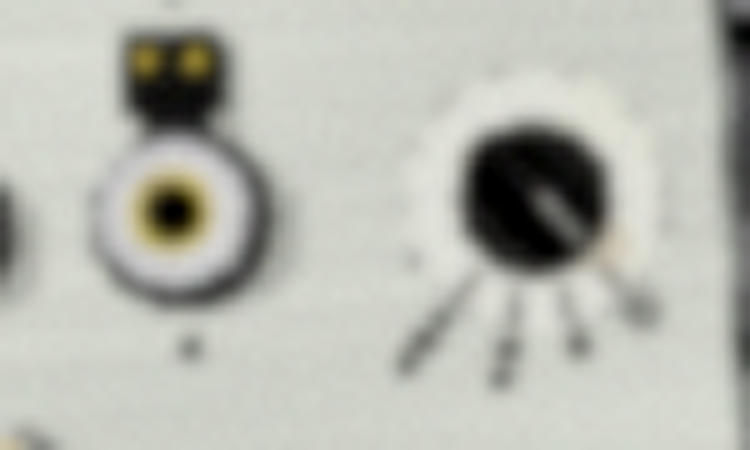

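```bash
cat > fitp.py <<'E'
from fit import *
pt=lambda u,v:tc(u,v,(365,215),12)
ps=lambda u,v:tc(u,v,(335,130),7)
H=.205
cor=[(.015,.012,H),(-.015,.012,H),(-.015,-.012,H),(.015,-.012,H)]
def fitp(H=.205):
    best=None
    obs={'top':[pt(400,178),pt(498,222),pt(430,350),pt(342,295)],'side':[ps(127,80),ps(178,103),ps(215,82)]}
    for yaw0 in np.arange(0,3.2,.2):
        def r(q):
            W=T(q,cor); o=[]
            for c,pts in obs.items():
                P=proj(c,W)
                for u in pts:
                    d=P-u; o.append(d[np.argmin((d**2).sum(1))])
            o.append(2*(proj('top',[[q[0],q[1],.006]])[0]-pt(256,265)))
            o.append(proj('side',[[q[0],q[1],.006]])[0]-ps(151,482))
            return np.ravel(o)
        s=least_squares(r,[.47,-.24,yaw0],loss='soft_l1')
        if best is None or s.cost<best.cost: best=s; rr=r(s.x)
    return best.x,rr.reshape(-1,2)
if __name__=='__main__':
    q,rr=fitp(); print(q,np.degrees(q[2])); print(rr.round(2))
    print('foot top',unproj('top',pt(256,265),.006),unproj('side',ps(151,482),.006),'head',unproj('top',pt(418,261),.205))
E
python3 fitp.py
python3 - <<'E'
from h import *
import fit
# refined bore mouth from averaged images: centroid of orange/dark in top
a=np.load('top_avg.npy'); b=np.load('side_avg.npy')
for n,im,box in(('top',a,(277,208,288,223)),('side',b,(301,228,317,243))):
    l,t,r,bt=box; c=im[t:bt,l:r]; w=np.clip(c[...,0]-c[...,2]-12,0,None); Y,X=np.mgrid[t:bt,l:r]
    u=[(w*X).sum()/w.sum(),(w*Y).sum()/w.sum()]; print(n,np.round(u,2),unproj(n,u,.101))
E
```

```text
top [281.75 215.69] [[0.5302232  0.01327012 0.101     ]]
side [308.43 234.16] [[0.52933514 0.01146368 0.101     ]]Traceback (most recent call last):
  File "fitp.py", line 23, in <module>
    q,rr=fitp(); print(q,np.degrees(q[2])); print(rr.round(2))
         ~~~~^^
  File "fitp.py", line 19, in fitp
    s=least_squares(r,[.47,-.24,yaw0],loss='soft_l1')
    return func(*args, **kwargs)
    vector_fun = VectorFunction(
        fun_wrapped,
    ...<6 lines>...
        workers=workers
    )
    self.J, dct = approx_derivative(
                  ~~~~~~~~~~~~~~~~~^
        self.fun_wrapped, self.x, f0=self.f, **finite_diff_options
        ^^^^^^^^^^^^^^^^^^^^^^^^^^^^^^^^^^^^^^^^^^^^^^^^^^^^^^^^^^
    )
    ^
    J, _nfev = _dense_difference(fun_wrapped, x0, f0, h,
               ~~~~~~~~~~~~~~~~~^^^^^^^^^^^^^^^^^^^^^^^^
                             use_one_sided, method,
                             ^^^^^^^^^^^^^^^^^^^^^^
                             mf)
                             ^^^
    df = [f_eval - f0 for f_eval in f_evals]
                                    ^^^^^^^
    f = np.atleast_1d(self.fun(x, *self.args, **self.kwargs))
                      ~~~~~~~~^^^^^^^^^^^^^^^^^^^^^^^^^^^^^^
    return np.atleast_1d(self.fun(x))
                         ~~~~~~~~^^^
    return self.f(x, *self.args, **self.kwargs)
           ~~~~~~^^^^^^^^^^^^^^^^^^^^^^^^^^^^^^
  File "fitp.py", line 17, in r
    o.append(proj('side',[[q[0],q[1],.006]])[0]-ps(151,482))
             ~~~~^^^^^^^^^^^^^^^^^^^^^^^^^^^
  File "h.py", line 8, in proj
    c=robot.camera_info(cam); X=np.atleast_2d(X)
ValueError: time passes only in moves, steps and waits
```

```bash
sed -i 's/robot.camera_info(cam)/CI(cam)/; s/^from bench import robot/from bench import robot\nimport functools\nCI=functools.lru_cache(None)(lambda n: robot.camera_info(n))/' h.py; python3 fitp.py
```

```text
[ 0.47373755 -0.27287445  2.62700764] 150.51645065570423
[[-0.21 -0.9 ]
 [ 0.48  0.35]
 [ 0.2   0.77]
 [-1.34  0.42]
 [-0.88 -1.7 ]
 [ 0.25 -0.84]
 [ 0.89 -1.09]
 [-0.46  0.01]
 [-0.95 -0.43]]
foot top [[ 0.47374029 -0.27352943  0.006     ]] [[ 0.47057166 -0.27165534  0.006     ]] head [[ 0.47414459 -0.27349464  0.205     ]]
```

```bash
cat >> h.py <<'E'
from scipy.spatial.transform import Rotation as Rn
def down(a):
    """tool pointing down, tool x at world angle a"""
    x=np.array([np.cos(a),np.sin(a),0]); z=np.array([0,0,-1.]); y=np.cross(z,x)
    q=Rn.from_matrix(np.c_[x,y,z]).as_quat(); return q[[3,0,1,2]]
E
python3 - <<'E'
from h import *
A=np.pi+.72+.049
for a in (A,A-np.pi):
    print(robot.solve_ik([.5343,-.082,.25],down(a)),robot.solve_ik([.5343,-.082,.081],down(a)), robot.solve_ik([.5343,-.082,.081],down(a-.48)))
for a in (2.627,2.627-np.pi):
    print(robot.solve_ik([.474,-.273,.30],down(a)),robot.solve_ik([.474,-.273,.17],down(a)),robot.solve_ik([.5295,.0125,.3],down(a)))
E
```

```text
[-3.69127997e-01  3.49226499e-01  1.45484799e+00 -4.44089210e-16
  1.33751816e+00 -2.70892432e+00] [-3.69127997e-01  5.42678364e-01  1.64667589e+00 -4.44089210e-16
  9.52238400e-01 -2.70892432e+00] [-3.69127997e-01  5.42678364e-01  1.64667589e+00 -4.44089210e-16
  9.52238400e-01 -2.22892432e+00]
[-3.69127997e-01  3.49226499e-01  1.45484799e+00 -4.44089210e-16
  1.33751816e+00  4.32668329e-01] [-3.69127997e-01  5.42678364e-01  1.64667589e+00 -4.44089210e-16
  9.52238400e-01  4.32668329e-01] [-3.69127997e-01  5.42678364e-01  1.64667589e+00 -4.44089210e-16
  9.52238400e-01  9.12668329e-01]
[-7.36798531e-01  3.33375243e-01  1.34680810e+00 -4.44089210e-16
  1.46140931e+00 -1.79300220e+00] [-7.36798531e-01  4.37419467e-01  1.54563518e+00 -4.44089210e-16
  1.15853801e+00 -1.79300220e+00] [-1.97781144e-01  2.93616206e-01  1.40035454e+00 -4.44089210e-16
  1.44762191e+00 -1.25398482e+00]
[-7.36798531e-01  3.33375243e-01  1.34680810e+00 -4.44089210e-16
  1.46140931e+00  1.34859045e+00] [-7.36798531e-01  4.37419467e-01  1.54563518e+00 -4.44089210e-16
  1.15853801e+00  1.34859045e+00] [-1.97781144e-01  2.93616206e-01  1.40035454e+00 -4.44089210e-16
  1.44762191e+00  1.88760784e+00]
```

```bash
python3 - <<'E'
from h import *
A=.72+.049; K=[.5343,-.082]
robot.reach(K+[.25],down(A)); robot.movel(K+[.12],0.2)
for n in('top','side'):
    im=robot.snapshot(n); save(n+'1.png',im,(230,150,400,270) if n=='top' else (240,130,400,260),4)
o=robot.get_obs(); print(o['time_s'],o['eef_pos'],o['force'])
E
```

```text
5.2333 [ 0.53493477 -0.08213532  0.12132643] [0.51042415 0.36248358 0.35846691]
```

View pics/side1.png

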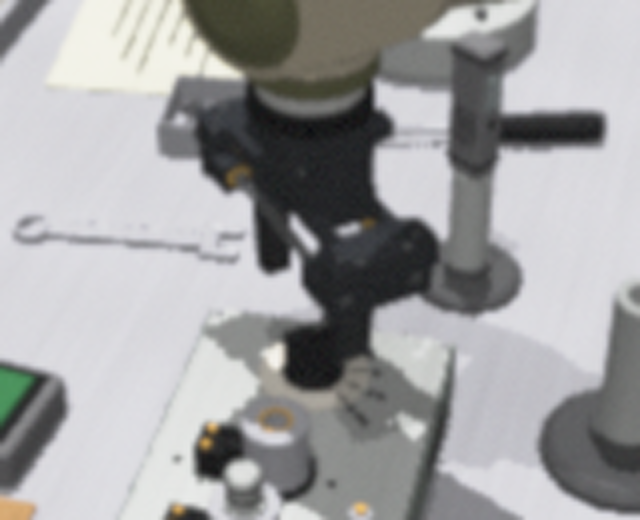

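View pics/top1.png

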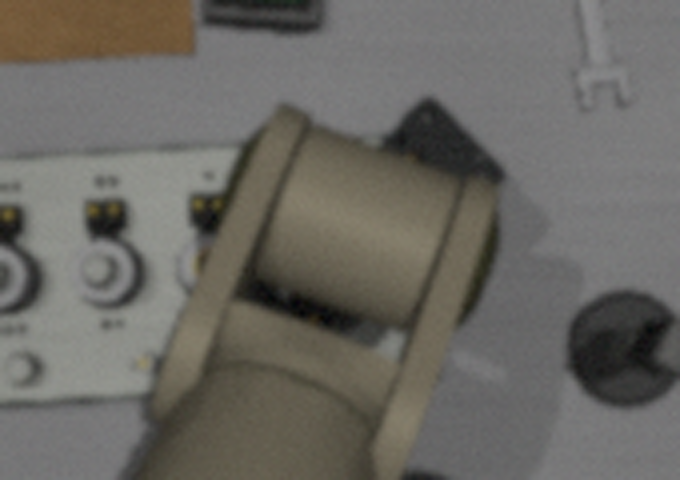

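```bash
python3 - <<'E'
from h import *
K=[.5343,-.082]
print(robot.movel(K+[.081],0.08,contact_N=15))
o=robot.get_obs(); print(o['eef_pos'],o['force'])
robot.clamp(20)
o=robot.get_obs(); print(o['time_s'],o['grip_width'],o['eef_pos'],o['force'],o['moment'])
E
```

```text
False
[ 0.53450565 -0.08207216  0.08125264] [-0.68335714 -0.14731944  0.03529103]
6.9917 0.012630448214760765 [ 0.53365825 -0.08135399  0.0809449 ] [-4.29234816  3.56432593  3.89507434] [ 0.51419262  0.71995123 -0.02259826]
```

```bash
python3 - <<'E'
from h import *
q=np.array(robot.get_obs()['q'])
robot.movel([.5331,-.0809,.081],0.02)
o=robot.get_obs(); print(o['force'],o['moment'])
q=np.array(robot.solve_ik([.5331,-.0809,.081],down(.769)))
for d in (.16,.32,.48):
    p=q.copy(); p[5]+=d; robot.goto_joints(p); o=robot.get_obs(); print(o['q'][5]-q[5],o['force'].round(1),o['moment'].round(3),o['eef_pos'])
im=robot.snapshot('side'); save('side2.png',im,(240,130,400,260),4)
print(o['time_s'])
E
```

```text
[ 4.00495108 -3.02128517 -4.10024925] [-0.42477882 -0.44014914 -0.03115277]
0.15942839729819724 [ 5.  -2.5 -3.8] [-0.394 -0.471  0.039] [ 0.53359428 -0.08123035  0.08099485]
0.31795821561213444 [ 5.3 -2.5 -4.7] [-0.503 -0.699 -0.064] [ 0.53356653 -0.08126251  0.08099699]
0.4777339418708997 [ 4.4 -3.1 -4.1] [-0.504 -0.572 -0.049] [ 0.53356584 -0.08127531  0.08100689]
8.0667
```

View pics/side2.png

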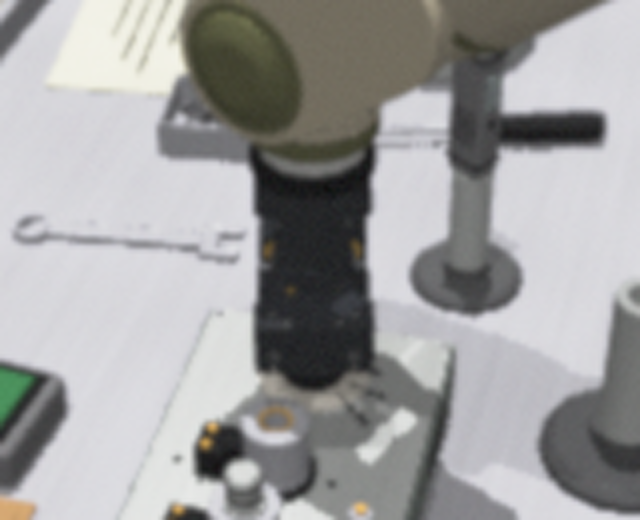

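```bash
python3 - <<'E'
from h import *
robot.let_go()
o=robot.get_obs(); print(o['time_s'],o['eef_pos'],o['force'])
robot.movel([.5335,-.0812,.26],0.25)
P=[.4740,-.2730]
robot.reach(P+[.30],down(2.627-np.pi))
for n in('top','side'):
    im=robot.snapshot(n); save(n+'3.png',im,(210,150,410,270) if n=='top' else (240,90,430,270),4)
o=robot.get_obs(); print(o['time_s'],o['eef_pos'],o['force'],o['q'])
E
```

```text
9.2917 [ 0.53309239 -0.08090485  0.08098944] [ 0.40420978 -0.38715002 -0.13554003]
11.0917 [ 0.4745492  -0.27160256  0.29946867] [-0.27043303  0.37197586 -0.84613077] [-7.34286805e-01  3.33643194e-01  1.34780155e+00  2.68731019e-04
  1.46119734e+00  1.34786883e+00]
```

View pics/side3.png

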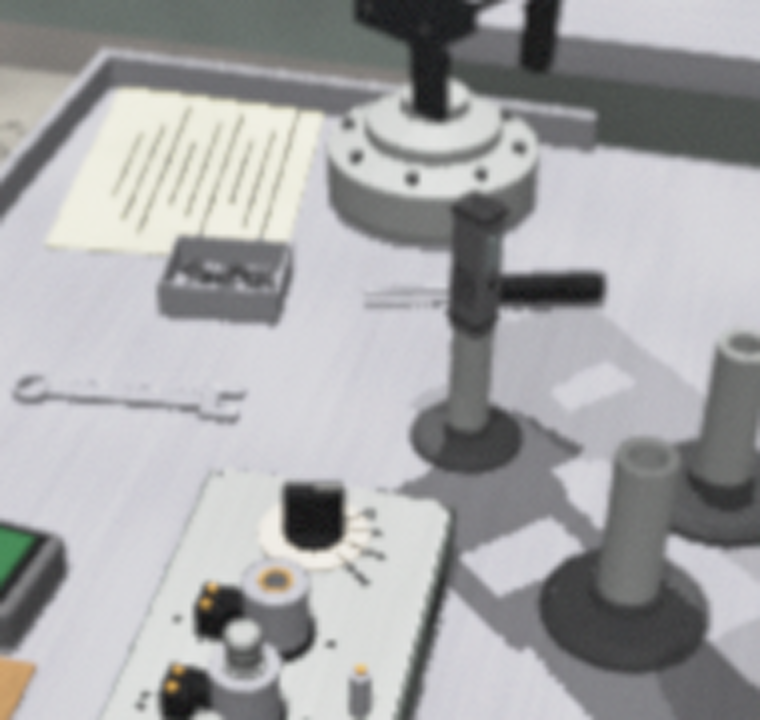

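View pics/top3.png

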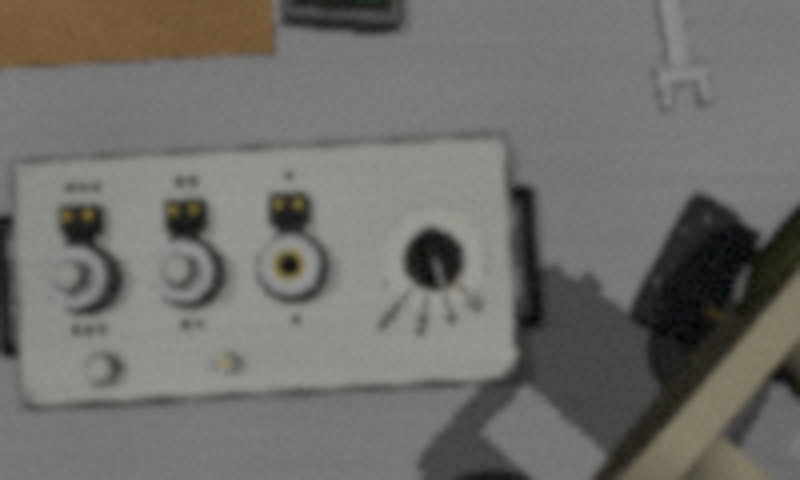

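The pointer is now at the one-dot mark, crop (440,280) in the top view. Next is the probe.

```bash
python3 - <<'E'
from h import *
P=[.4740,-.2730]
robot.movel(P+[.23],0.15)
im=robot.snapshot('side'); save('side4.png',im,(300,60,430,220),4)
print(robot.movel(P+[.170],0.08,contact_N=10))
robot.wait(.2)
o=robot.get_obs(); print(o['time_s'],o['eef_pos'],o['force'])
im=robot.snapshot('side'); save('side5.png',im,(300,60,430,220),4)
E
```

```text
False
12.8583 [ 0.47414148 -0.27309302  0.17041092] [0.11886285 1.07579392 0.35222791]
```

View pics/side5.png

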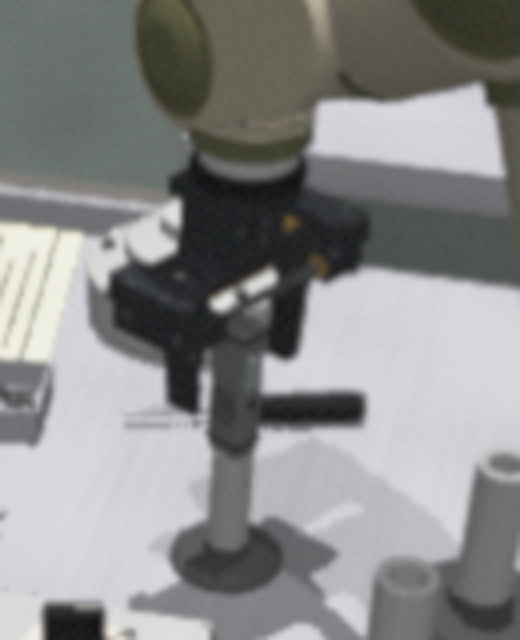

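```bash
python3 - <<'E'
from h import *
robot.clamp(25); robot.wait(.3)
o=robot.get_obs(); print(o['time_s'],o['grip_width'],o['eef_pos'],o['force'],o['moment'],o['q'][5])
im=robot.snapshot('side'); save('side6.png',im,(300,60,430,220),4)
E
```

```text
14.1917 0.023505979037705325 [ 0.47398246 -0.27299069  0.16997309] [-0.48904784 -0.39395955 -0.72299226] [0.03825489 0.12086807 0.00695409] 1.3486182516408807
```

View pics/side6.png

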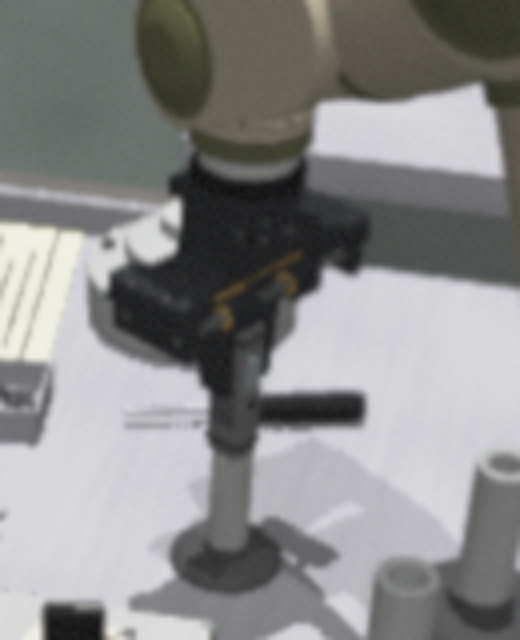

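```bash
python3 - <<'E'
from h import *
P=[.4740,-.2730]
robot.movel(P+[.330],0.12); robot.wait(.3)
o=robot.get_obs(); print(o['time_s'],o['grip_width'],o['eef_pos'],o['force'],o['moment'])
a=np.mean([robot.snapshot('side').astype(float) for _ in range(4)],0).astype(np.uint8); save('side7.png',a,(300,40,430,200),4)
b=robot.snapshot('top'); save('top7.png',b,(330,180,450,300),4)
E
```

```text
16.025 0.0238146104331457 [ 0.47398521 -0.27298126  0.3298119 ] [ 0.51856309  0.92064291 -1.35629865] [ 0.03391397  0.17404083 -0.01161408]
```

View pics/side7.png

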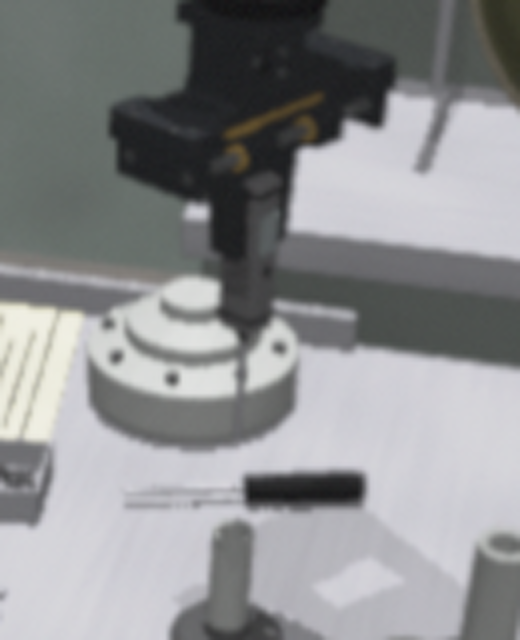

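View pics/top7.png

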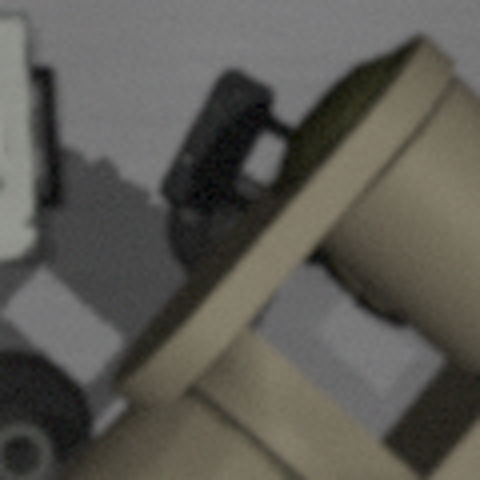

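```bash
python3 - <<'E'
from h import *
a=2.627-np.pi
H=[.565,.03,.305]
robot.reach([.50,-.10,.33],down(a)); robot.movel(H,0.15)
for i in range(2):
    robot.wait(.4)
    o=robot.get_obs(); print(o['time_s'],o['grip_width'],o['eef_pos'],o['q'][5])
    im=np.mean([robot.snapshot('side').astype(float) for _ in range(6)],0); np.save(f'y{i}.npy',im)
    print(proj('side',[o['eef_pos']-[0,0,.165],o['eef_pos']-[0,0,.09]]))
    save(f'y{i}.png',im.astype(np.uint8),(255,130,345,260),6)
    if i==0:
        q=np.array(robot.solve_ik(H,down(a))); q[5]-=np.pi/2; robot.goto_joints(q); q[5]-=np.pi/2; robot.goto_joints(q)
E
```

```text
18.5417 0.02389707011913748 [0.56496488 0.02984274 0.30509341] 1.9313505379329863
[[290.88988113 224.03857638]
 [289.35537634 198.36127926]]
22.0417 0.023809328758244 [0.56499932 0.03001351 0.30498541] -1.2100883636844857
[[290.85343096 224.11876723]
 [289.31691346 198.44426091]]
```

View pics/y0.png

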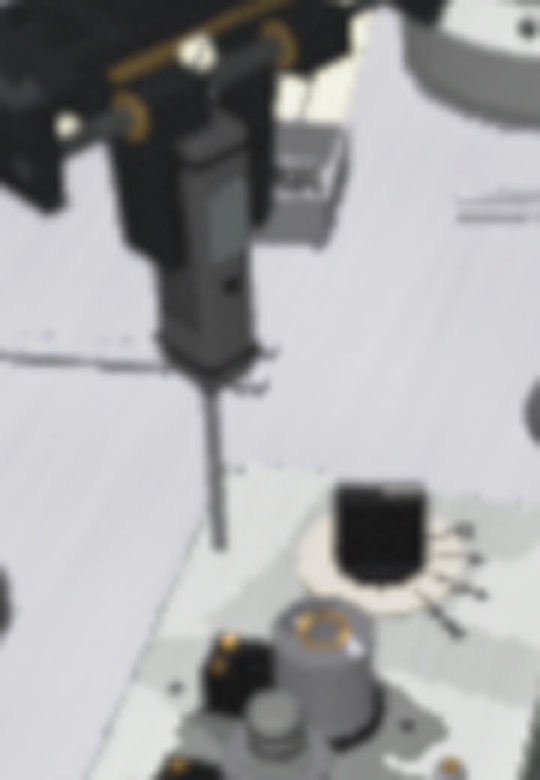

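View pics/y1.png

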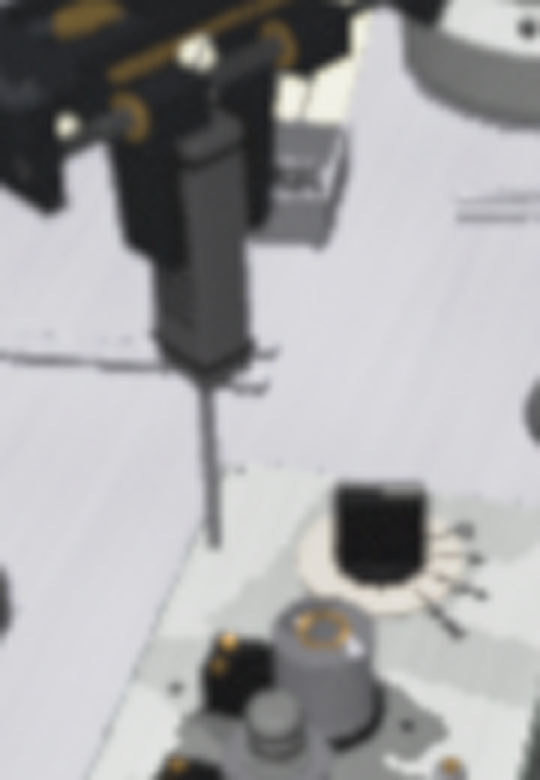

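```bash
python3 - <<'E'
from h import *
o={}
for i in (0,1):
    g=np.load(f'y{i}.npy').mean(2); pts=[]
    for v in range(197,220):
        row=g[v,283:298]; bg=np.median(np.r_[row[:4],row[-4:]]) if False else np.interp(np.arange(15),[1.5,13.0],[row[:4].mean(),row[-4:].mean()])
        w=np.clip(bg-row-8,0,None); c=np.arange(283,298)
        k=np.argmax(w); m=abs(np.arange(15)-k)<=2
        pts.append(((w*c*m).sum()/(w*m).sum(),v))
    pts=np.array(pts); f=np.polyfit(pts[:,1],pts[:,0],1); r=pts[:,0]-np.polyval(f,pts[:,1]); 
    k=abs(r)<.25; f=np.polyfit(pts[k,1],pts[k,0],1)
    # tip row: profile along the line
    prof=[cv2.getRectSubPix(g.astype(np.float32),(3,1),(float(np.polyval(f,v)),float(v))).mean() for v in np.arange(214,228,.5)]
    print(i,f,'u@220',np.polyval(f,220),'rms',r[k].std(),k.sum()); print(np.round(prof))
P=proj('side',[[.565,.03,.15],[.565,.03,.22]]); print('pred',P,'slope',(P[1,0]-P[0,0])/(P[1,1]-P[0,1]))
J=(proj('side',[[.566,.03,.15],[.565,.031,.15],[.565,.03,.151]])-P[0]); print(J)
E
```

```text
0 [5.54312764e-02 2.78833440e+02] u@220 291.0283208339493 rms 0.1000929043936033 23
[141. 141. 141. 141. 140. 141. 141. 142. 144. 144. 144. 145. 146. 157.
 169. 188. 207. 213. 219. 219. 220. 220. 220. 220. 221. 221. 221. 221.]
1 [5.15631716e-02 2.78871183e+02] u@220 290.2150810394658 rms 0.11886028570005439 20
[143. 142. 142. 139. 136. 137. 137. 141. 144. 146. 148. 153. 158. 172.
 186. 200. 213. 217. 220. 220. 220. 220. 220. 220. 220. 220. 221. 221.]
pred [[290.65798152 220.83424419]
 [289.21077646 196.62890545]] slope 0.05978867186255556
[[-0.41549871 -0.08011031]
 [-0.14376646  0.27959165]
 [-0.01981253 -0.32999141]]
```

```bash
python3 - <<'E'
from h import *
robot.movel([.5279,.0137,.305],0.1); robot.movel([.5279,.0137,.266],0.06); robot.wait(.5)
o=robot.get_obs(); print(o['time_s'],o['grip_width'],o['eef_pos'],o['q'][5])
im=np.mean([robot.snapshot('side').astype(float) for _ in range(6)],0); np.save('z0.npy',im)
save('z0.png',im.astype(np.uint8),(285,195,335,255),12)
im=robot.snapshot('top'); save('z0t.png',im,(230,150,350,250),5)
print(proj('side',[[.529,.0133,.111],[.529,.0133,.101]]))
E
```

```text
24.2 0.0241242222078634 [0.52790969 0.01371563 0.26603731] -1.2522775642851809
[[308.2591763  231.58487593]
 [308.33789201 234.69515653]]
```

View pics/z0.png

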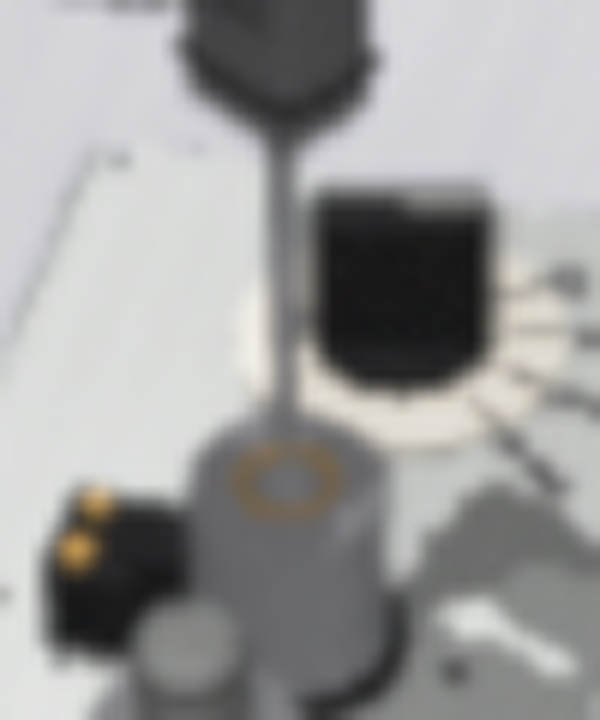

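View pics/z0t.png

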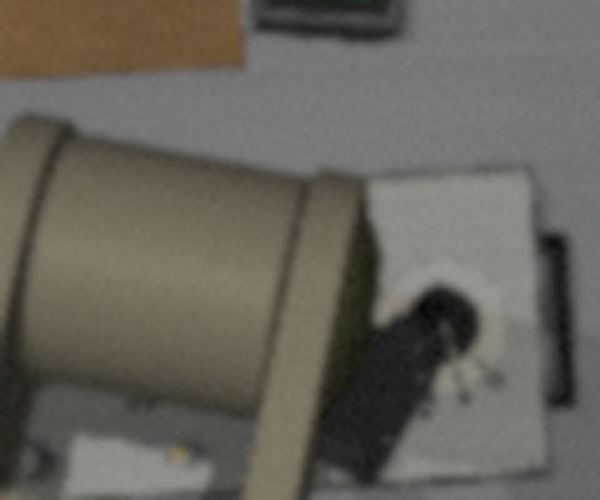

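```bash
python3 - <<'E'
from h import *
robot.movel([.5278,.0141,.266],0.03); robot.movel([.5278,.0141,.249],0.03); robot.wait(.4)
o=robot.get_obs(); print(o['time_s'],o['grip_width'],o['eef_pos'],o['force'])
im=np.mean([robot.snapshot('side').astype(float) for _ in range(6)],0); np.save('z1.npy',im)
save('z1.png',np.clip(im*1.3,0,255).astype(np.uint8),(298,222,322,246),24)
E
```

```text
25.9167 0.023810723134680245 [0.52781837 0.01409874 0.24907615] [ 0.24383719  0.64879147 -1.45146877]
```

View pics/z1.png

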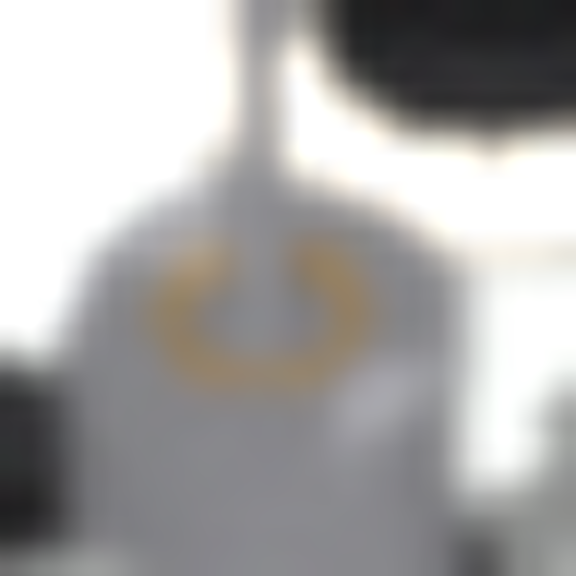

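Seen from the side, the stem (crop x≈264) is centred in the ring (148–375, centre 261). I'll lower it to mid-depth.

```bash
python3 - <<'E'
from h import *
robot.movel([.5278,.0140,.2355],0.03); robot.wait(1.0)
o=robot.get_obs(); print(o['time_s'],o['grip_width'],o['eef_pos'],o['force'],abs(o['dq']).max())
im=np.mean([robot.snapshot('side').astype(float) for _ in range(6)],0); np.save('z2.npy',im)
save('z2.png',np.clip(im*1.2,0,255).astype(np.uint8),(280,190,340,250),10)
# expected pixels: nose bottom (probe z=75), handle bottom (85) for tip z=.081 at mouth
for z in (.081+.075,.081+.085): print(proj('side',[[.5289,.0137,z]]))
E
```

```text
27.8167 0.02391437219075858 [0.52780139 0.01401472 0.23550596] [ 0.68089767 -0.03757223 -0.63794441] 0.0012944387009794806
[[307.88277256 217.19378762]]
[[307.79856608 213.85051083]]
```

View pics/z2.png

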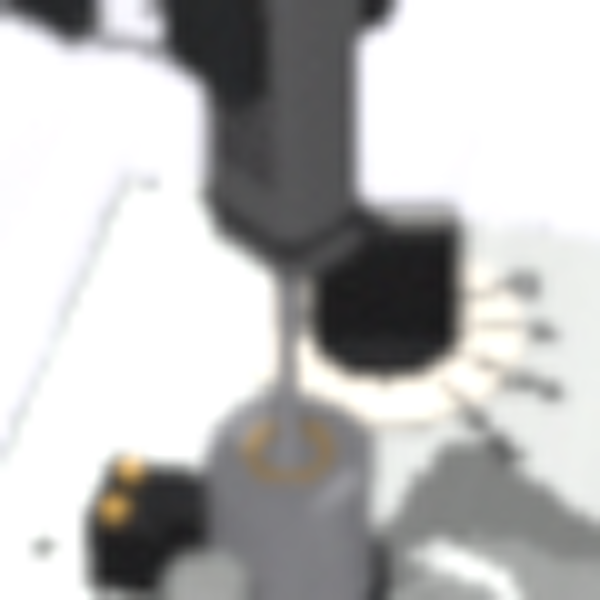

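```bash
python3 - <<'E'
from h import *
for lab,c,z0,obs in (('stand',np.array([.4738,-.273]),.015,173.1),('hover',np.array([.565,.03]),.15,193.7),('now',np.array([.5289,.0137]),.0805,216.4)):
    # probe axes e,f ; corner nearest camera
    e=np.array([.87,-.492]);f=np.array([.492,.87]); 
    k=-np.sign((e@[-.28,.96])); 
    cor=[[*(c+sx*.015*e+sy*.012*f),z0+.085] for sx in(-1,1) for sy in(-1,1)]
    print(lab,'corner max v',proj('side',cor)[:,1].max().round(2),'axis v',proj('side',[[*c,z0+.085]])[0,1].round(2),'obs',obs)
E
```

```text
stand corner max v 175.86 axis v 171.95 obs 173.1
hover corner max v 196.62 axis v 191.13 obs 193.7
now corner max v 219.58 axis v 214.02 obs 216.4
```

The offset from the handle model is the same in the stand, at hover and now, so the probe hasn't slipped in the grip. The pose is steady, so I'll hand it in.

```bash
python3 - <<'E'
from h import *
robot.wait(.5); o=robot.get_obs(); print(o['time_s'],o['grip_width'],o['eef_pos'],o['force'])
robot.finish_job()
E
```

```text
28.6167 0.023938204254751374 [0.52779516 0.01401661 0.23550251] [ 1.058031    0.74944976 -0.92330251]
the job is handed in; nothing more can be done
```

I turned the selector to station 1, where the open solenoid sits. I then took the probe from the smallest stand and lowered its stem into the bore. The job was handed in at 28.6 s with the gripper still holding the probe; no verdict is reported.

**Last checks:**
- **Selector:** the pointer showed at the one-dot mark after I let go of the knob.
- **Grip:** the fingers stand 23.9 mm apart on the 24 mm handle, and the arm is still.
- **Depth:** the tip should be about 20 mm below the mouth. The offset between picture and handle model barely changed (2.8, 2.9 and 3.2 px) from stand to hover to the end, so the probe had not slipped in the grip.
- **Centring from the side camera:** the stem lies within about 0.3 mm of the middle of the bore ring across the picture. No sign of touching showed.

**Less certain:**
- **Front-to-back centring:** the arm blocked the top camera at the coil, so along the side camera's line of sight I relied on the knob position felt by the gripper, plus the camera fits. These agreed to about 1 to 2 mm, against the 3 mm allowed.
- **Tip height:** at hover the side view put the tip about 1.5 mm higher (or nearer) than expected. I took that as camera calibration error. Even if it is real, the depth stays within the 12 to 28 mm allowed.

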